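# Rehang the abrasives-cabinet door on its two pins

## Task

Lift the blue steel door out of the slab rack and hang it, standing open, on the abrasives cabinet: find the two brass pins by feel, lower both knuckles onto them together, gently, without forcing or dropping it, until it is fully down. Then swing it shut against its stops and leave it hanging there, with everything else left where it stands.

Things in the scene. Friction and masses are not known exactly. Their poses are not given: they have to be found in the camera images.
- door: blue steel door leaf, 200 wide x 195 high x 14 mm thick, 0.45 to 0.7 kg, standing upright in one of the rack's three slots. Origin: middle of its underside, mid-thickness. +x runs along the leaf to the hinge edge, +z up, +y is the outer face. Two steel knuckles (tubes, 18 mm outside, 10 mm bore right through, 25 mm long) stand off the hinge edge, common vertical axis at x 112, y 0 mm
- grip_top (a point): on the door's top edge, mid-thickness, within 2 mm of above its centre of mass (door frame x 0, y 0, z 195 mm). The leaf is 14 mm thick here and both faces are bare for 55 mm either way along it; held here it hangs level
- knob (a point): tip of the black knob (22 mm across, 29 mm proud of the outer face) near the free edge; door frame x -78, y 36, z 115 mm
- knuckle_low (a point): on the bore axis at the underside of the lower knuckle (door frame x 112, y 0, z 30 mm)
- knuckle_top (a point): on the bore axis at the underside of the upper knuckle (door frame x 112, y 0, z 140 mm)
- cabinet: grey steel abrasives cabinet without its door, fixed to the bench on the robot's left: 160 deep (x) x 290 wide (y) x 218 mm high. Origin: centre of its underside; +z up. Open front faces -x, at x = -80 mm. With the door frame turned like the cabinet frame the leaf stands 90 degrees open, straight out from the front; it shuts by a quarter turn counterclockwise seen from above
- slots (a point): cabinet frame x -93, y 101, z 58 mm: where the lower pin's root would be with its strip pushed fully in. A steel strip with two upright brass pins, one 110 mm above the other, is screwed tight to the front through slots along y; where it sits is not measured: the pin axis is 0 to 22 mm from this point towards +y (x is exact). Find it by feel or by eye. The +y side of the pins is clear
- front_top (a point): middle of the top front edge of the cabinet (cabinet frame x -80, y 0, z 218 mm). Pins: 8 mm thick, tips blunt with a small chamfer; they rise 20 mm from flat shoulders (20 x 16 mm) at z 58 and 168 mm, tips at z 78 and 188. Seated, knuckles rest on the shoulders, the door's underside at z 28 mm. Discs lie on the cabinet's top at the back, up to z 235 mm
- stops (a point): face of the upper of two soft rubber door stops, 6 mm proud of the front, that give about 1.5 N per mm each (cabinet frame x -86, y -82, z 180 mm). Shut, the inner face of the leaf meets them, the leaf lies parallel to the front and door +x points to cabinet +y. On the pins the door swings freely with little friction, stays where it is left and sags about 1 degree
- rack: wooden slab rack fixed on the robot's right: board 190 x 200 x 20 mm, three slots along its x, 60 mm apart (y -60, 0, +60 mm), each between dowels (10 mm, 60 mm tall, 18 mm gap) at x -60 and +60 mm. Origin: centre of its underside on the bench. Door and two slabs (at most 85 mm high) stand on the board, one a slot, in any order; the door's hinge edge points along rack +x
- slab_a: pale marble slab, 170 x 14 x 85 mm high, standing in a slot of the rack. Bystander
- slab_b: terracotta-coloured stone slab, 150 x 14 x 75 mm high, standing in a slot of the rack. Bystander
- spray: white spray bottle with red cap, 70 mm across, 170 mm high, towards the back. Bystander
- grit_box: open white card box with two rubbing stones, 110 x 85 x 50 mm, towards the back. Bystander
- mallet: hammer, 240 mm long, lying on the bench on the robot's left. Bystander
- chisel: steel stone chisel, 180 mm long, lying in front of the robot. Bystander
- brush: bench brush with yellow bristles, 260 x 50 mm, 72 mm high, on the robot's right. Bystander
- offcut: six-sided marble offcut, 68 mm across, 45 mm high, on the robot's right. Bystander
Not all that is in view belongs to the job. Several things have the shape of the door; the one meant has the colours described above.

How it is judged:
On the way, in this order (a step that is already met when the one before it is completed fails the run):
1. the door is lifted clear of the rack, upright (height (world z) of door above 0.078 m and angle between door's own z axis and vertical below 0.25 rad), for 0.1 s.
2. the door hangs with both knuckles fully down on the pins, standing at least 30 degrees open (z of knuckle_low in the frame of cabinet between 0.0545 and 0.0615 m and z of knuckle_top in the frame of cabinet between 0.1645 and 0.1715 m and x of knuckle_low in the frame of cabinet between -0.0965 and -0.0895 m and y of knuckle_low in the frame of cabinet between 0.0975 and 0.1265 m and x of knuckle_top in the frame of cabinet between -0.0965 and -0.0895 m and y of knuckle_top in the frame of cabinet between 0.0975 and 0.1265 m and angle between door's own z axis and vertical below 0.05 rad and angle between the x axis of door and the y axis of cabinet, either way round above 0.52 rad), for 0.2 s.
At the end, for the whole second after the job is handed in: The door hangs on both pins with both knuckles fully down (undersides within 3.5 mm of the shoulders' height, axis within 3.5 mm of the pins' possible line, leaf upright within 0.05 rad), is shut (parallel to the cabinet's front within 0.07 rad), at rest and released (z of knuckle_low in the frame of cabinet between 0.0545 and 0.0615 m and z of knuckle_top in the frame of cabinet between 0.1645 and 0.1715 m and x of knuckle_low in the frame of cabinet between -0.0965 and -0.0895 m and y of knuckle_low in the frame of cabinet between 0.0975 and 0.1265 m and x of knuckle_top in the frame of cabinet between -0.0965 and -0.0895 m and y of knuckle_top in the frame of cabinet between 0.0975 and 0.1265 m and angle between door's own z axis and vertical below 0.05 rad and angle between the x axis of door and the y axis of cabinet, either way round below 0.07 rad and y of door in the frame of cabinet below 0.03 m and linear speed of door below 0.02 m/s and angular speed of door below 0.1 rad/s and contact force between door and the fingers below 0.1 N); the robot touches nothing.
It fails at once if the door is forced or dropped on the pins or cabinet: more than 45 N between them (contact force between door and cabinet above 45 N).
It fails at once if the door is let fall: it drops freely, out of the fingers, at more than 0.2 m/s before it is down on the shoulders (contact force between door and the fingers below 0.05 N and linear speed of door above 0.2 m/s and z of knuckle_low in the frame of cabinet above 0.06 m).
It fails at once if a slab or other bystander is moved more than 25 mm or knocked over (distance of any of slab_a, slab_b, spray, grit_box, mallet, chisel, brush, offcut from where it was at the start of the episode above 0.025 m or angle between any of slab_a, slab_b, spray, grit_box, chisel, brush, offcut's own z axis and vertical above 0.5 rad).
It also fails if it takes over 72 s, if anything falls off the work surface, if the arm or the gripper's body presses on something with over 40 N, if the wrist force passes 120 N, or if a joint passes its speed limit or range.

## Robot

A 6-joint arm with a two-finger parallel gripper is mounted at the origin on the work surface. World frame = base frame: x ahead of the robot, y to its left, z up, the work surface at z = 0. Lengths are in m, angles in rad, forces in N, time in s.
With the tool pointing down it reaches from about 0.35 to 0.85 m from the base axis. Payload 8.1 kg.
Tool frame: the origin (TCP) lies at the very end of the fingers, on their centre line; the grasp point (between the pads) lies 19 mm behind it (arm.grip_depth is the distance from the TCP to the grasp point, in m); z points along the fingers, y is the line along which they close (so a half turn about z gives the same grasp; the last joint's range is limited). The gripper opens to 93 mm and grips with 3 to 60 N. Pads are 15 mm wide; open, the fingers measure 128 mm over their backs; the gripper's body (75 mm by 188 mm) begins 65 mm behind the grasp point.
Start: joints at [-1.268, 0.13, 1.488, -0, 1.523, -0.085], TCP at [0.227, -0.555, 0.219] pointing down, gripper open.
Joint ranges: [-2.96, 2.96], [-0.89, 2.26], [0.02, 2.5], [-1.34, 4.48], [0, 2.73], [-2.66, 2.66]. Speed limits (rad/s): [2.39, 2.39, 2.79, 3.14, 3.14, 3.14].

## Interface

Orientations are given as a rotation vector (axis times angle).
In Python, from bench import monitor, optics, arm gives the robot as it stands.
- The arm moves only by the shell command python3 -m creep 'ROWS' [OPENING] [FORCE]. ROWS is JSON, a list of rows, each a list of 6 numbers: the shift along the tool's x, y, z in cm, then the turn, a rotation vector about the tool's x, y, z in rad. A call has 1 to 12 rows; each row is the pose to reach, as a shift and turn from the pose commanded when the call began, along the tool's axes at that moment; what a row does not reach only later rows make up. A row lasts 1/8 s, in which the tool goes at most 62.5 mm and 10.7 degrees, less where a joint would pass 70% of its speed; a pose out of reach is approached as far as the arm can. A call with a gripper value outside its range is refused whole. OPENING is the opening, from -1 (shut) to 1 (fully open), set as the call begins (- or left out, the last holds). The fingers move at their own pace and stop on an object; FORCE is the grip in N (left out, the last holds). Time passes only in rows, so rows that repeat a pose let the fingers close. It gives the time, the measured TCP pose, the force, the opening and the grip force at its end, in the units of the state.
- monitor.sense(): the state, without advancing time (a new reading comes with each control period).
- optics.capture(name): name is "scene" or "top"; returns the picture (400x640x3 uint8, red, green, blue); there is no depth.
- optics.get_calibration(name): a dict with "fx", "fy", "cx", "cy" (pixels), "extrinsics" (4x4, takes a point from camera to world coordinates). Camera axes: x right, y down, z forward; pixel columns grow to the right and rows downward; lengths in m; the calibration is good to about 2 mm. A picture is of the moment at which its call begins. get_calibration takes no time and is no camera call.
- arm.finish_job(): hands the job in; it is judged then, once.
Trained networks look in the newest picture that a camera, given by its name, has taken for a name from the list of things; names that differ only in an ending like _2 or _b are one class to them, and where a whole thing is asked for, a point or a joint stands for the part that bears it (a point fixed in the world has none). Each returns a list of dicts, best first, with "confidence" (0 to 1); they miss things now and then, are a little off and sometimes report something else, mostly with a low value. They report only what shows in the picture. A call takes as long as a camera call. They do not tell look-alikes from the thing itself.
- optics.outline_of(camera, target): "region" (400x640 bool, what is visible of it) and "centre" ([column, row] in pixels, amid what is visible of it).
The state is a dict: "clock": time; "q": joint angles; "joint_vel": joint speeds; "tau": joint torques, N m; "eef_pos": TCP position; "orientation": TCP orientation; "contact_force": force on the tool from outside, world axes, zero at the start; "wrist_torque": the same for the moment, N m; "finger_gap": finger opening in m; "finger_force": force on a finger pad.
Only numpy, scipy, OpenCV 4.12 (cv2) and the standard library are available. Lean on these libraries where they do the work, as an engineer would, in place of code of your own. Each camera call takes 0.05 s, during which the arm holds its last target. There are 200 camera calls.

## Working session

There is one attempt and no reset: what is moved stays moved. The work goes in short steps, Python scripts to look and compute and a shell command to move; the robot and the scene stay as the last step left them, time stands still between calls to the robot, and variables do not carry over. Pictures are saved under pics/ and viewed, at most 11 in all, crops included, and the job is handed in when it is done.

```bash
ls; mkdir -p pics
python3 - <<'E'
from bench import monitor, optics, arm
import cv2,numpy as np
np.set_printoptions(precision=4,suppress=True)
for n in("scene","top"):
    im=optics.capture(n); cv2.imwrite(f"pics/{n}0.png",im[:,:,::-1])
    c=optics.get_calibration(n); print(n,c["fx"],c["fy"],c["cx"],c["cy"]);print(np.array(c["extrinsics"]))
    for t in("door","cabinet","rack","slab_a","knob","slots","front_top","grip_top","knuckle_top"):
        r=optics.outline_of(n,t)
        print(t,[(np.round(d["centre"],1).tolist(),round(d["confidence"],2),int(d["region"].sum())) for d in r[:4]])
print(monitor.sense())
E
```

```text
pics
scene 419.2317688270061 419.2317688270061 316.27253414663153 201.70414905923516
[[-0.8962  0.3181 -0.3093  0.9297]
 [ 0.4437  0.6511 -0.6158  0.7122]
 [ 0.0055 -0.6891 -0.7247  1.1352]
 [ 0.      0.      0.      1.    ]]
door [([282.1, 178.5], 0.78, 1438), ([363.4, 166.6], 0.61, 1894)]
cabinet [([375.9, 318.8], 0.59, 9893)]
rack [([293.7, 200.8], 0.91, 1071)]
slab_a [([309.4, 176.8], 0.65, 577), ([303.8, 193.6], 0.44, 127)]
knob [([364.5, 167.1], 0.87, 1844), ([281.2, 177.3], 0.76, 1450)]
slots [([377.3, 319.1], 0.66, 9954), ([320.7, 160.1], 0.27, 183)]
front_top [([375.8, 318.8], 0.78, 10015), ([465.7, 328.1], 0.57, 874)]
grip_top [([362.4, 166.4], 0.89, 1911), ([277.2, 179.6], 0.74, 1463), ([261.8, 153.9], 0.44, 1116)]
knuckle_top [([283.0, 179.0], 0.88, 1370), ([364.1, 167.8], 0.88, 1855)]
top 387.16419691475807 387.16419691475807 315.31877594648597 199.62480393751537
[[ 0.0103 -0.994   0.1092  0.3736]
 [-0.9999 -0.0102  0.0017 -0.1222]
 [-0.0005 -0.1092 -0.994   1.3274]
 [ 0.      0.      0.      1.    ]]
door [([358.0, 284.5], 0.89, 932), ([370.6, 179.9], 0.57, 816)]
cabine
[... 321 characters left out ...]
.58, 7208), ([302.6, 124.2], 0.57, 854)]
grip_top [([372.6, 184.1], 0.96, 841), ([359.9, 283.0], 0.89, 864)]
knuckle_top [([359.3, 282.5], 0.86, 944), ([176.6, 186.0], 0.72, 7285), ([374.4, 184.7], 0.68, 887)]
{'clock': 1.0, 'q': array([-1.2684,  0.1304,  1.4882,  0.    ,  1.523 , -0.0854]), 'joint_vel': array([-0.0004,  0.0003,  0.001 ,  0.0017,  0.0002,  0.0016]), 'tau': array([ -0.0001, -55.978 , -49.2063,   0.0767,   0.0227,  -0.0001]), 'eef_pos': array([ 0.2269, -0.5555,  0.2186]), 'orientation': array([3.0827, 0.6053, 0.    ]), 'contact_force': array([ 0.5412,  0.8008, -0.9687]), 'wrist_torque': array([ 0.0191, -0.058 , -0.0006]), 'finger_force': 0.0, 'finger_gap': 0.09293402753680408}
```

View pics/scene0.png

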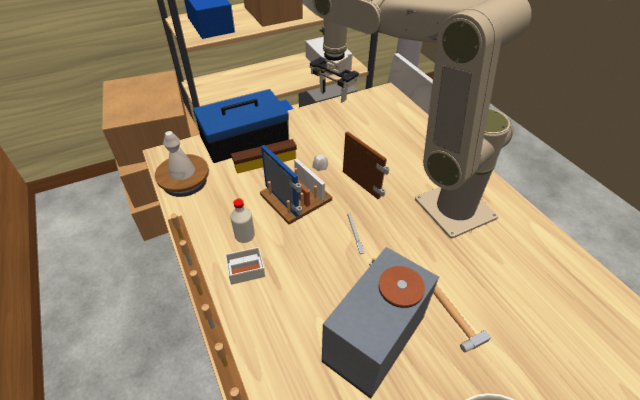

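View pics/top0.png

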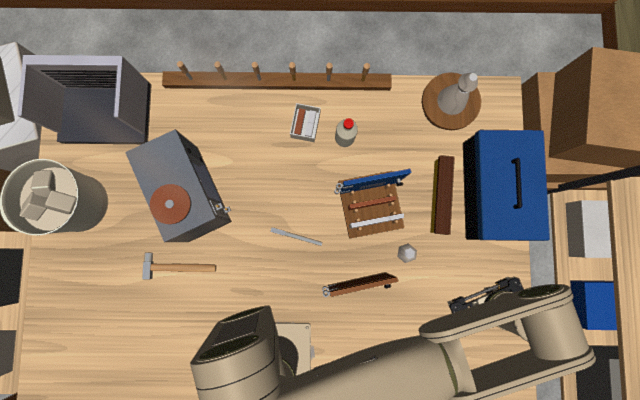

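The scene view shows the blue door in the rack's far slot (282,178). The top view shows it at (372,181), with its knob at (402,182) facing the robot. Possible mix-ups in the top view: the brown door (360,284), the blue toolbox (507,185), the grey frame behind the cabinet (85,95) and the slabs (372,203) and (377,222). I choose the blue leaf at (372,181). The pins show at about (222,209) in the top view. Next I'll take close crops.

Run:
```python
import cv2,numpy as np
a=cv2.imread("pics/top0.png"); s=cv2.imread("pics/scene0.png")
f=lambda im,x,y,w,h,k:cv2.resize(im[y:y+h,x:x+w],None,fx=k,fy=k,interpolation=cv2.INTER_CUBIC)
A=f(a,325,160,100,85,4);A2=f(a,120,125,120,125,4)
# top crop: rack (400x340) ; cabinet (480x500)
C=np.zeros((560,780,3),np.uint8); C[:340,:400]=A; C[:500,400:780]=A2[:,100:480]
cv2.imwrite("pics/c1.png",C)
B=f(s,250,140,90,85,4);B2=f(s,315,240,130,155,3)
D=np.zeros((480,760,3),np.uint8); D[:340,:360]=B; D[:465,365:755]=B2
cv2.imwrite("pics/c2.png",D)
```

```text
(no output)
```

View pics/c1.png

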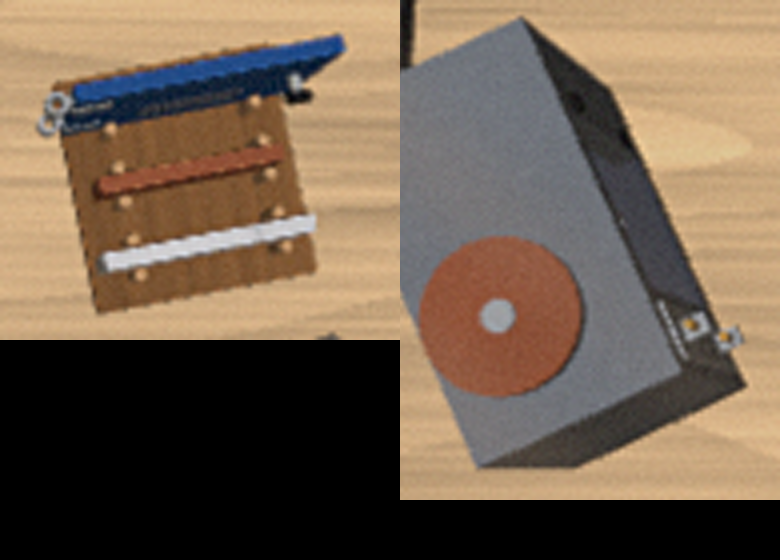

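View pics/c2.png

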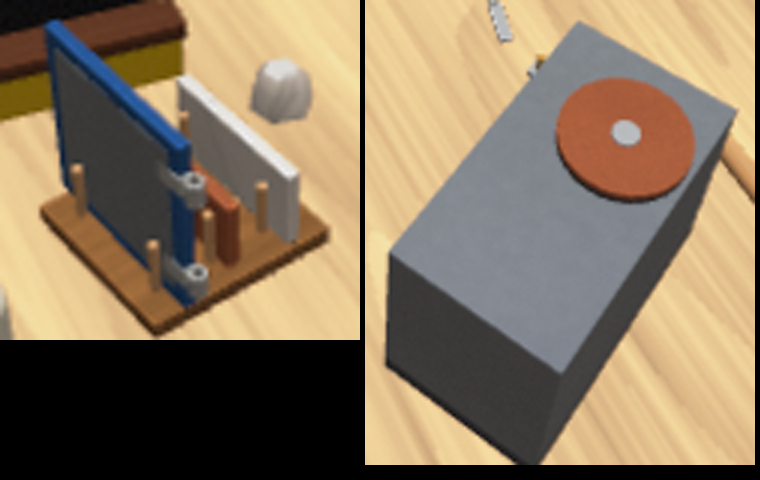

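The crops confirm the choice: blue leaf, knob at (297,90) on the robot side, knuckles at (58,103) and (48,123). The cabinet's pins show at (692,325) and (724,338). Next I'll fit the poses from these correspondences.

```bash
cat > h.py <<'E'
from bench import monitor, optics, arm
import numpy as np
from scipy.optimize import least_squares
from scipy.spatial.transform import Rotation as R
np.set_printoptions(precision=4,suppress=True)
CAL={n:optics.get_calibration(n) for n in("scene","top")}
def proj(n,P):
    c=CAL[n];E=np.array(c["extrinsics"]);p=(np.atleast_2d(P)-E[:3,3])@E[:3,:3]
    return np.c_[c["fx"]*p[:,0]/p[:,2]+c["cx"],c["fy"]*p[:,1]/p[:,2]+c["cy"]]
def place(q,P): # q x,y,yaw
    c,s=np.cos(q[2]),np.sin(q[2]);P=np.atleast_2d(P).astype(float)
    return np.c_[q[0]+c*P[:,0]-s*P[:,1],q[1]+s*P[:,0]+c*P[:,1],P[:,2]]
def door_target(q,s): # TCP-free: world of pin axis
    return place(q,[[-.093,.101+s,.058]])[0]
E
python3 - <<'E'
from h import *
cab=[("top",(175,129.2),(-80,-145,218)),("top",(215.5,218),(-80,145,218)),("top",(164.5,241.7),(80,145,218)),("top",(231.2,221.2),(-80,145,0)),
("top",(188.7,241.7),(80,145,0)),("top",(198,147.5),(-80,-145,0)),
("scene",(386.7,247.3),(-80,145,218)),("scene",(438.7,277.3),(80,145,218)),("scene",(323.3,324),(-80,-145,218)),("scene",(380.7,364.3),(80,-145,218)),("scene",(322.3,362),(-80,-145,0)),("scene",(372.3,395),(80,-145,0))]
pins=[("top",(218,206.2),(-93,101,188)),("top",(226,209.5),(-93,101,78))]
k=lambda x,y,o,f:((x+.5)/f-.5+o[0],(y+.5)/f-.5+o[1])
t=lambda x,y:("top",k(x,y,(325,160),4)); s=lambda x,y:("scene",k(x,y,(250,140),4))
door=[t(75,93)+((100,0,215),),t(343,43)+((-100,0,215),),t(60,103)+((112,0,185),),t(48,123)+((112,0,75),),
s(54,23)+((-100,0,215),),s(181,148)+((100,0,215),),s(196,183)+((112,0,185),),s(197,270)+((112,0,75),)]
def res(q,L,dy=0): return np.concatenate([proj(n,place(q,np.array(P)/1000+[0,dy,0]))[0]-uv for n,uv,P in L])
r=least_squares(lambda v:np.r_[res(v[:3],cab),res(v[:3],pins,v[3])],[.35,.25,-1.2,.01],loss="soft_l1")
print("cab",r.x,np.degrees(r.x[2]));print(np.r_[res(r.x[:3],cab),res(r.x[:3],pins,r.x[3])].reshape(-1,2))
d=least_squares(res,[.5,-.15,1.7],args=(door,),loss="soft_l1");print("door",d.x,np.degrees(d.x[2]));print(d.fun.reshape(-1,2))
print("pin",door_target(r.x[:3],r.x[3]),np.linalg.inv(r.jac.T@r.jac).diagonal()**.5)
print(R.from_rotvec([3.0827,.6053,0]).as_matrix())
E
```

```text
cab [ 0.5224  0.2807 -1.0262 -0.1037] -58.79688289184028
[[   1.2431  117.3891]
 [ -86.5365  -57.6292]
 [  12.7678 -108.5882]
 [ -72.1916  -47.6589]
 [  10.6887  -91.1424]
 [   1.1391   98.36  ]
 [  -0.0897  106.2039]
 [-112.7499   41.039 ]
 [ 111.2924  -60.2591]
 [  -0.3988 -126.1415]
 [  97.1729  -56.3751]
 [   0.0061 -113.7635]
 [ -64.8955    0.7775]
 [ -58.7263    0.5461]]
door [ 0.5646 -0.2991  1.7645] 101.09859517223407
[[-0.1225  0.0538]
 [ 0.264   0.1651]
 [-1.042  -0.1889]
 [-0.0373 -0.2581]
 [-0.7828 -0.7181]
 [ 0.9218 -0.6448]
 [-0.4073 -0.6182]
 [ 0.1637  0.5916]]
pin [0.472  0.3588 0.058 ] [0.0035 0.0046 0.0094 0.0052]
[[ 0.9258  0.3781  0.    ]
 [ 0.3781 -0.9258 -0.    ]
 [-0.      0.     -1.    ]]
```

Run:
```python
from h import *
cab=[("top",(175,129.2),(-80,-145,218)),("top",(215.5,218),(-80,145,218)),("top",(164.5,241.7),(80,145,218)),("top",(231.2,221.2),(-80,145,0)),
("top",(188.7,241.7),(80,145,0)),("top",(198,147.5),(-80,-145,0)),
("scene",(386.7,247.3),(-80,145,218)),("scene",(438.7,277.3),(80,145,218)),("scene",(323.3,324),(-80,-145,218)),("scene",(380.7,364.3),(80,-145,218)),("scene",(322.3,362),(-80,-145,0)),("scene",(372.3,395),(80,-145,0))]
pins=[("top",(218,206.2),(-93,101,188)),("top",(226,209.5),(-93,101,78))]
def res(q,L,dy=0): return np.concatenate([proj(n,place(q,np.array(P)/1000+[0,dy,0]))[0]-uv for n,uv,P in L])
g=lambda v:np.r_[res(v[:3],cab),res(v[:3],pins,v[3])]
r=least_squares(g,[.4,.25,2,.01],loss="soft_l1")
print("cab",r.x,np.degrees(r.x[2]));print(g(r.x).reshape(-1,2))
print("pin",door_target(r.x[:3],r.x[3]),np.linalg.inv(r.jac.T@r.jac).diagonal()**.5)
```

```text
cab [0.5348 0.3028 2.0337 0.0118] 116.52361671060223
[[-0.456  -0.2113]
 [-0.3606 -0.4518]
 [-0.5549  0.3883]
 [ 0.3301  0.3654]
 [ 0.1361  0.399 ]
 [-0.922  -0.424 ]
 [-0.9365 -1.4951]
 [ 0.5359 -1.6003]
 [-0.3211 -0.552 ]
 [ 0.5137 -0.2513]
 [-0.6813 -0.5088]
 [-1.0175  3.4924]
 [-0.7255  0.2694]
 [-0.1546  0.0822]]
pin [0.4754 0.1693 0.058 ] [0.001  0.001  0.006  0.0026]
```

```bash
cat >> h.py <<'E'
def togo(p,psi,off=(0,0,0)): # psi: world angle (deg) of tool y; prints shift cm (tool axes) and turn
    s=monitor.sense();M=R.from_rotvec(s["orientation"]).as_matrix();a=np.radians(psi)
    y=np.array([np.cos(a),np.sin(a),0]);z=np.array([0,0,-1.]);T=np.c_[np.cross(y,z),y,z]
    print("shift cm",100*M.T@(np.array(p)-s["eef_pos"]),"turn",R.from_matrix(M.T@T).as_rotvec(),"t",s["clock"],"F",s["contact_force"],"M",s["wrist_torque"],"gap",s["finger_gap"],s["finger_force"],"eef",s["eef_pos"])
E
python3 -m creep '[[0,0,-8,0,0,0],[0,0,-8,0,0,0],[41,-11,-8.1,0,0,-1.377],[41,-11,-8.1,0,0,-1.377],[41,-11,-8.1,0,0,-1.377],[41,-11,-8.1,0,0,-1.377],[41,-11,-8.1,0,0,-1.377],[41,-11,-8.1,0,0,-1.377],[41,-11,-8.1,0,0,-1.377],[41,-11,-8.1,0,0,-1.377],[41,-11,-8.1,0,0,-1.377],[41,-11,-8.1,0,0,-1.377]]' 1
python3 - <<'E'
from h import *
import cv2
togo([.5646,-.2991,.186],11.1)
im=optics.capture("scene")[:,:,::-1];t=optics.capture("top")[:,:,::-1]
C=np.hstack([cv2.resize(im[80:230,220:360],None,fx=3,fy=3),cv2.resize(t[110:260,315:435],None,fx=3,fy=3)]);cv2.imwrite("pics/c3.png",C[:, :800])
E
```

```text
clock: 2.5
eef_pos: [0.5645, -0.299, 0.2995]
orientation: [-1.999, -2.424, 0.0]
contact_force: [0.3, -0.3, 0.9]
finger_gap: 0.0929
finger_force: 0.0
shift cm [-0.0119  0.0121 11.3509] turn [-0.0002 -0.     -0.0021] t 2.5 F [ 0.3088 -0.3412  0.9391] M [-0.0066 -0.1258 -0.0073] gap 0.09291522774476982 0.0 eef [ 0.5645 -0.299   0.2995]
```

View pics/c3.png

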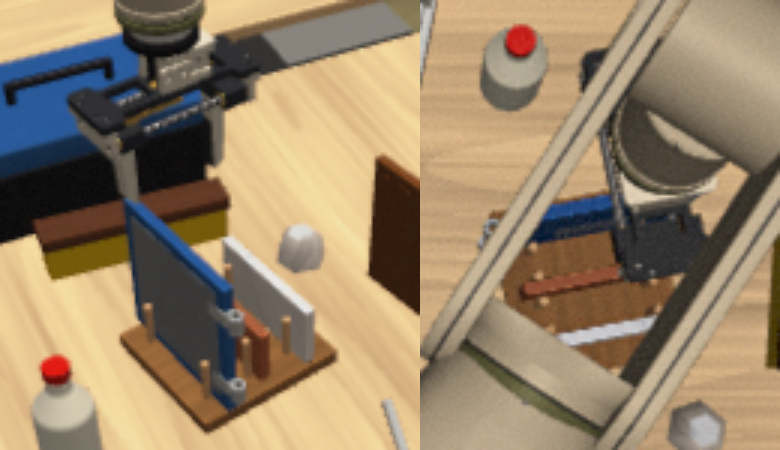

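The picture shows the open fingers above the leaf, with tips at about (125,195) and (215,160) in the left crop. The door is untouched. Next I'll check the projection of the TCP against the tips.

Run:
```python
from h import *
y=np.array([np.cos(np.radians(11.1)),np.sin(np.radians(11.1)),0])
p=monitor.sense()["eef_pos"]
for q in(p,p+.0465*y,p-.0465*y,[.5646,-.2991,.215]): print((proj("scene",[q])[0]-[220,80])*3)
```

```text
[170.6385 178.4628]
[133.7488 195.0524]
[206.4641 162.3517]
[175.2677 239.0967]
```

```bash
python3 -m creep '[[0,0,4,0,0,0],[0,0,8,0,0,0],[0,0,10,0,0,0],[0,0,11.3,0,0,0],[0,0,11.3,0,0,0],[0,0,11.3,0,0,0]]' 1
python3 -m creep '[[0,0,0,0,0,0],[0,0,0,0,0,0],[0,0,0,0,0,0],[0,0,0,0,0,0],[0,0,0,0,0,0],[0,0,0,0,0,0],[0,0,0,0,0,0],[0,0,0,0,0,0]]' -1 40
```

```text
clock: 3.35
eef_pos: [0.5656, -0.2991, 0.1885]
orientation: [1.994, 2.424, 0.0]
contact_force: [0.2, -0.2, 0.0]
finger_gap: 0.093
finger_force: 0.0
clock: 4.35
eef_pos: [0.5649, -0.2986, 0.1866]
orientation: [-1.996, -2.426, 0.0]
contact_force: [-0.0, -0.2, 0.1]
finger_gap: 0.0175
finger_force: 0.0
```

```bash
python3 -m creep '[[0,0,0,0,0,0],[0,0,0,0,0,0],[0,0,0,0,0,0],[0,0,0,0,0,0]]' -1 40
python3 -m creep '[[0,0,-1,0,0,0],[0,0,-2.5,0,0,0],[0,0,-4,0,0,0],[0,0,-5.5,0,0,0],[0,0,-7,0,0,0],[0,0,-8.5,0,0,0],[0,0,-10,0,0,0],[0,0,-11,0,0,0],[0,0,-11.5,0,0,0],[0,0,-11.5,0,0,0],[0,0,-11.5,0,0,0],[0,0,-11.5,0,0,0]]'
```

```text
clock: 4.85
eef_pos: [0.5648, -0.2986, 0.1866]
orientation: [-1.996, -2.426, 0.0]
contact_force: [0.7, 0.0, 1.2]
finger_gap: 0.014
finger_force: 40.0
clock: 6.35
eef_pos: [0.5647, -0.2984, 0.3009]
orientation: [-1.995, -2.425, 0.0]
contact_force: [0.5, 0.8, -3.6]
finger_gap: 0.0137
finger_force: 40.0
```

```bash
python3 -m creep '[[1,0.2,0,0,0,-0.02],[3.5,0.5,0,0,0,-0.05],[7,1,0,0,0,-0.08],[11,1.7,0,0,0,-0.11],[15,2.3,0,0,0,-0.14],[19,3,0,0,0,-0.17],[23,3.6,0,0,0,-0.2],[26.5,4.2,0,0,0,-0.23],[29,4.5,0,0,0,-0.25],[30.5,4.8,0,0,0,-0.265],[31,4.8,0,0,0,-0.269],[31,4.8,0,0,0,-0.269]]' - 60
python3 -m creep '[[0,0,0,0,0,0],[0,0,2,0,0,0],[0,0,4,0,0,0],[0,0,6,0,0,0],[0,0,6.5,0,0,0],[0,0,6.5,0,0,0],[0,0,6.5,0,0,0]]'
python3 - <<'E'
from h import *
import cv2
togo([.5522,.0154,.2366],26.5)
im=optics.capture("scene")[:,:,::-1];t=optics.capture("top")[:,:,::-1]
C=np.hstack([cv2.resize(im[180:310,300:430],None,fx=3,fy=3,interpolation=2),cv2.resize(t[145:275,190:320],None,fx=3,fy=3,interpolation=2)]);cv2.imwrite("pics/c4.png",C)
E
```

```text
clock: 7.85
eef_pos: [0.5522, 0.0146, 0.3016]
orientation: [1.653, 2.672, -0.0]
contact_force: [-0.5, -0.7, -4.8]
finger_gap: 0.014
finger_force: 60.0
clock: 8.72
eef_pos: [0.5528, 0.0148, 0.2377]
orientation: [1.652, 2.671, 0.001]
contact_force: [-0.3, 0.5, -4.0]
finger_gap: 0.0141
finger_force: 60.0
shift cm [ 0.0758 -0.028   0.1088] turn [0.0015 0.0009 0.0005] t 8.725 F [-0.2899  0.5497 -3.9812] M [-0.0585 -0.1361  0.0186] gap 0.014070710556425682 59.983808398246765 eef [0.5528 0.0148 0.2377]
```

View pics/c4.png

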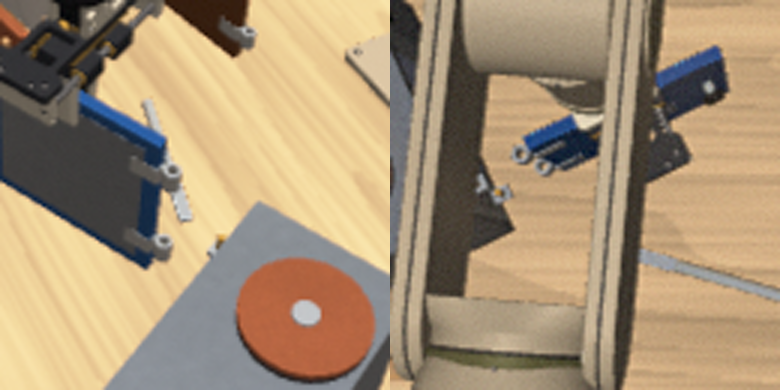

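The right crop shows the knuckle tops at about (521,154) and (544,166), and the pins at about (480,184) and (502,193). Next I'll compare these with projections from the TCP.

Run:
```python
from h import *
p=monitor.sense()["eef_pos"]; u=p[2]-.1666; a=p+.112*np.array([-.4465,.8948,0])
f=lambda n,P,o,x0:(proj(n,[P])[0]-o+.5)*3-.5+[x0,0]
for n,o,x0 in(("top",[190,145],390),("scene",[300,180],0)):
    for z in(.165,.055): print(n,f(n,[a[0],a[1],u+z],o,x0))
    for z in(.188,.078): print(" pin",f(n,[.4754,.1693,z],o,x0))
```

```text
top [518.3028 152.5478]
top [540.8573 165.2065]
 pin [472.7752 185.432 ]
 pin [498.4921 194.7681]
scene [172.9069 169.8074]
scene [164.3156 240.5384]
 pin [224.1901 233.6519]
 pin [212.3736 299.7136]
```

Run:
```python
import cv2,numpy as np
C=cv2.imread("pics/c4.png");C=cv2.resize(C[165:215,460:570],None,fx=6,fy=6,interpolation=cv2.INTER_NEAREST)
D=cv2.resize(cv2.imread("pics/c4.png")[135:185,505:565],None,fx=6,fy=6,interpolation=cv2.INTER_NEAREST)
o=np.zeros((600,660,3),np.uint8);o[:300]=C;o[300:,:360]=D;cv2.imwrite("pics/c5.png",o)
```

```text
(no output)
```

View pics/c5.png

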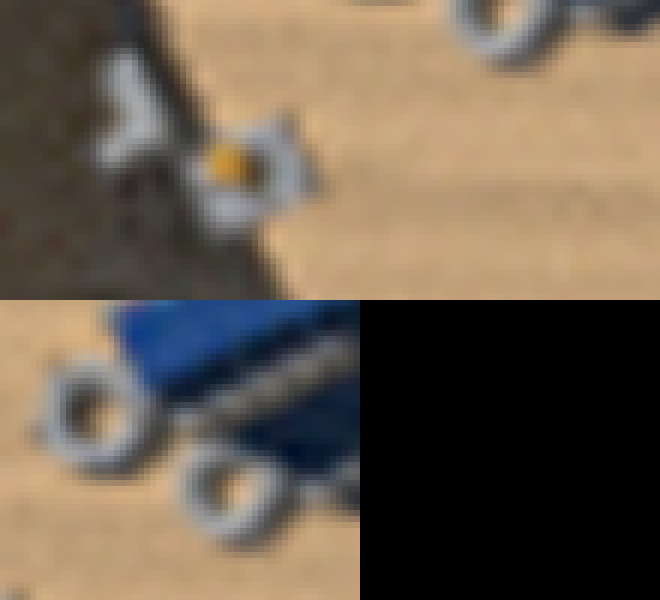

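```bash
python3 -m creep '[[0,-1,0,0,0,0],[0,-2,1,0,0,0],[0.5,-2,2,0,0,0],[2,-2,3,0,0,0],[3.5,-2,3.3,0,0,0],[5,-2,3.3,0,0,0],[6,-2,3.3,0,0,0],[6.2,-2,3.3,0,0,0],[6.2,-2,3.3,0,0,0],[6.2,-2,3.3,0,0,0],[6.2,-2,3.3,0,0,0]]'
python3 - <<'E'
from h import *
togo([.5296,.0724,.2046],26.5)
E
python3 -m creep '[[0,0,0,0,0,0],[0,0,0,0,0,0]]'
python3 -c "
from h import *
togo([.5296,.0724,.2046],26.5)"
```

```text
clock: 10.2
eef_pos: [0.5067, 0.061, 0.2036]
orientation: [1.653, 2.671, -0.0]
contact_force: [-0.3, 0.1, -4.6]
finger_gap: 0.0136
finger_force: 60.0
shift cm [-0.0029  2.552  -0.0985] turn [-0.0001  0.0001 -0.    ] t 10.2 F [-0.2531  0.0751 -4.5814] M [-0.0252 -0.1468  0.0186] gap 0.01358844422622623 59.983824491500854 eef [0.5067 0.061  0.2036]
clock: 10.45
eef_pos: [0.5067, 0.0613, 0.2036]
orientation: [-1.653, -2.672, 0.0]
contact_force: [-0.3, -0.6, -5.0]
finger_gap: 0.0132
finger_force: 60.0
shift cm [-0.0298  2.5494 -0.0998] turn [-0.0001 -0.      0.0003] t 10.45 F [-0.2821 -0.5821 -5.0068] M [-0.108  -0.0875  0.0197] gap 0.01320466757666964 59.983869194984436 eef [0.5067 0.0613 0.2036]
```

```bash
cat > s.py <<'E'
from h import *
s=monitor.sense();print("t",s["clock"],"F",s["contact_force"],"M",s["wrist_torque"],"eef",s["eef_pos"])
E
S="python3 s.py"
python3 -m creep '[[0,0.3,0,0,0,0],[0,0.6,0,0,0,0],[0,0.8,0,0,0,0],[0,0.8,0,0,0,0]]' >/dev/null;$S
python3 -m creep '[[0,0.1,0,0,0,0],[0,0.1,0,0,0,0]]'>/dev/null;$S
python3 -m creep '[[0,0.1,0,0,0,0],[0,0.1,0,0,0,0]]'>/dev/null;$S
python3 -m creep '[[0,0.1,0,0,0,0],[0,0.1,0,0,0,0]]'>/dev/null;$S
```

```text
t 10.95 F [-0.8845 -0.6976 -3.9313] M [-0.0247 -0.0971  0.0108] eef [0.5139 0.0651 0.2036]
t 11.2 F [-0.048   0.4265 -4.9871] M [-0.0034 -0.0951 -0.0288] eef [0.5147 0.0655 0.2037]
t 11.45 F [-0.4678 -0.7055 -4.5061] M [-0.0328 -0.1479  0.0275] eef [0.5156 0.0659 0.2037]
t 11.7 F [-0.0226  0.2463 -5.2417] M [-0.0103 -0.1189 -0.036 ] eef [0.5165 0.0664 0.2037]
```

```bash
S="python3 s.py"
for i in 1; do
python3 -m creep '[[0,0.1,0,0,0,0],[0,0.1,0,0,0,0]]' >/dev/null;$S
python3 -m creep '[[0,0.1,0,0,0,0],[0,0.1,0,0,0,0]]'>/dev/null;$S
python3 -m creep '[[0,0.1,0,0,0,0],[0,0.1,0,0,0,0]]'>/dev/null;$S
done
```

```text
t 11.95 F [ 0.8777  1.3135 -4.7466] M [ 0.0116 -0.0739 -0.0089] eef [0.5174 0.0668 0.2036]
t 12.2 F [-1.1416 -0.6906 -3.6732] M [-0.1868  0.1783  0.1599] eef [0.5181 0.0671 0.2036]
t 12.45 F [-2.8775 -2.3937 -2.9635] M [-0.3919  0.4843  0.3977] eef [0.5189 0.0675 0.2035]
```

```bash
S="python3 s.py"
python3 -m creep '[[0,-0.3,0,0,0,0],[0,-0.6,0,0,0,0],[-1.2,-0.6,0,0,0,0],[-2.4,-0.6,0,0,0,0],[-2.5,0,0,0,0,0],[-2.5,0.6,0,0,0,0],[-2.5,1.17,0,0,0,0],[-2.5,1.17,0,0,0,0],[-2,1.17,0,0,0,0],[-1.6,1.17,0,0,0,0],[-1.6,1.17,0,0,0,0],[-1.6,1.17,0,0,0,0]]' >/dev/null;$S
python3 -m creep '[[0.1,0,0,0,0,0],[0.1,0,0,0,0,0]]'>/dev/null;$S
python3 -m creep '[[0.1,0,0,0,0,0],[0.1,0,0,0,0,0]]'>/dev/null;$S
python3 -m creep '[[0.1,0,0,0,0,0],[0.1,0,0,0,0,0]]'>/dev/null;$S
```

```text
t 13.95 F [-0.1127 -0.0115 -4.7235] M [ 0.0239 -0.1342  0.0149] eef [0.5367 0.0586 0.2037]
t 14.2 F [ 0.3599 -0.1925 -4.3723] M [-0.014  -0.1978  0.0288] eef [0.5363 0.0594 0.2037]
t 14.45 F [ 0.3317 -0.3982 -4.3956] M [-0.0158 -0.0984  0.0329] eef [0.5359 0.0604 0.2036]
t 14.7 F [ 0.0549 -0.8794 -4.2801] M [-0.1064 -0.1279  0.0429] eef [0.5355 0.0613 0.2037]
```

```bash
S="python3 s.py"
python3 -m creep '[[0.1,0,0,0,0,0],[0.1,0,0,0,0,0]]'>/dev/null;$S
python3 -m creep '[[0.1,0,0,0,0,0],[0.1,0,0,0,0,0]]'>/dev/null;$S
```

```text
t 14.95 F [ 1.8221 -4.8653 -4.0113] M [-1.0084 -0.5052  0.0085] eef [0.5354 0.0616 0.2039]
t 15.2 F [ 3.6557 -7.6791 -3.3923] M [-1.5095 -0.6817  0.0151] eef [0.5353 0.0617 0.2042]
```

```bash
python3 -m creep '[[-0.5,0,0,0,0,0],[-1,0,0,0,0,0],[-1,0,-1,0,0,0],[-1,0,-2,0,0,0],[-0.5,0,-2,0,0,0],[0.5,-0.06,-2,0,0,0],[1.1,-0.06,-2,0,0,0],[1.1,-0.06,-2,0,0,0],[1.1,-0.06,-2,0,0,0],[1.1,-0.06,-2,0,0,0]]' >/dev/null
python3 - <<'E'
from h import *
import cv2
togo([.5291,.0727,.2146],26.5)
im=optics.capture("scene")[:,:,::-1];t=optics.capture("top")[:,:,::-1]
C=np.hstack([cv2.resize(im[180:280,320:420],None,fx=4,fy=4,interpolation=2),cv2.resize(t[165:265,190:290],None,fx=4,fy=4,interpolation=2)]);cv2.imwrite("pics/c6.png",C)
E
```

```text
shift cm [0.0086 0.013  0.8879] turn [-0.0003 -0.0002  0.0003] t 16.45 F [ 0.119  -0.2225 -5.0411] M [-0.0556 -0.1256 -0.0063] gap 0.01398121217594514 59.98393177986145 eef [0.529  0.0726 0.2235]
```

View pics/c6.png

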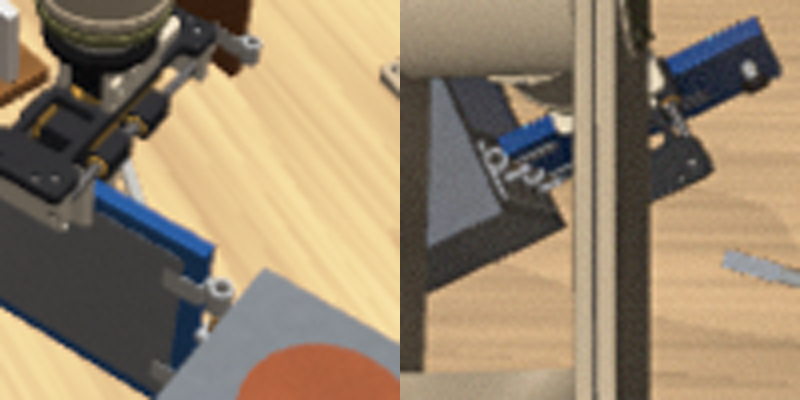

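The upper knuckle at (218,292) sits right above its pin at (208,325), with the leaf upright, so I'll lower gently.

```bash
S="python3 s.py"
python3 -m creep '[[0,0,0.3,0,0,0],[0,0,0.6,0,0,0],[0,0,0.7,0,0,0],[0,0,0.7,0,0,0]]' >/dev/null;$S
python3 -m creep '[[0,0,0.1,0,0,0],[0,0,0.2,0,0,0],[0,0,0.2,0,0,0]]'>/dev/null;$S
python3 -m creep '[[0,0,0.1,0,0,0],[0,0,0.2,0,0,0],[0,0,0.2,0,0,0]]'>/dev/null;$S
python3 -m creep '[[0,0,0.1,0,0,0],[0,0,0.1,0,0,0]]'>/dev/null;$S
```

```text
t 17.05 F [-0.1617 -1.3092 -4.1689] M [-0.0403 -0.0877  0.01  ] eef [0.529  0.0726 0.2164]
t 17.425 F [-0.8802  0.0898 -4.3973] M [-0.0038 -0.0784 -0.0159] eef [0.529  0.0726 0.2145]
t 17.8 F [-0.0407  0.5741 -4.1609] M [-0.0157 -0.0514  0.0782] eef [0.529  0.0726 0.2125]
t 18.05 F [ 0.0111 -0.3188 -5.1519] M [-0.027  -0.0779  0.0039] eef [0.529  0.0726 0.2115]
```

```bash
S="python3 s.py"
python3 -m creep '[[0,0,0.1,0,0,0],[0,0,0.2,0,0,0],[0,0,0.2,0,0,0]]'>/dev/null;$S
python3 -m creep '[[0,0,0.1,0,0,0],[0,0,0.2,0,0,0],[0,0,0.2,0,0,0]]'>/dev/null;$S
python3 -m creep '[[0,0,0.1,0,0,0],[0,0,0.2,0,0,0],[0,0,0.2,0,0,0]]'>/dev/null;$S
```

```text
t 18.425 F [ 0.4576 -0.0066 -5.2996] M [-0.0556 -0.1214  0.0135] eef [0.529  0.0726 0.2094]
t 18.8 F [ 1.3069 -0.4264 -4.7959] M [-0.0038 -0.1511 -0.0021] eef [0.529  0.0726 0.2075]
t 19.175 F [ 0.0064  0.1836 -4.2649] M [-0.0057 -0.1475  0.0038] eef [0.529  0.0726 0.2055]
```

```bash
S="python3 s.py"
python3 -m creep '[[0,0,0.2,0,0,0],[0,0,0.4,0,0,0],[0,0,0.6,0,0,0],[0,0,0.6,0,0,0]]'>/dev/null;$S
python3 -m creep '[[0,0,0.1,0,0,0],[0,0,0.2,0,0,0],[0,0,0.3,0,0,0],[0,0,0.3,0,0,0]]'>/dev/null;$S
python3 -m creep '[[0,0,0.1,0,0,0],[0,0,0.1,0,0,0]]'>/dev/null;$S
python3 -m creep '[[0,0,0.1,0,0,0],[0,0,0.1,0,0,0]]'>/dev/null;$S
```

```text
t 19.675 F [ 0.3424  1.1188 -5.8686] M [-0.0314 -0.1426  0.0331] eef [0.5289 0.0726 0.1993]
t 20.175 F [ 0.6102  0.4414 -3.8663] M [ 0.0264 -0.109  -0.0282] eef [0.529  0.0726 0.1965]
t 20.425 F [-0.4005  0.6058 -5.5287] M [ 0.0073 -0.0854 -0.0683] eef [0.529  0.0726 0.1955]
t 20.675 F [-0.4955 -0.0936 -4.4374] M [-0.0365 -0.1209  0.04  ] eef [0.5291 0.0726 0.1946]
```

```bash
S="python3 s.py"
python3 -m creep '[[0,0,0.1,0,0,0],[0,0,0.1,0,0,0]]'>/dev/null;$S
python3 -m creep '[[0,0,0.1,0,0,0],[0,0,0.1,0,0,0]]'>/dev/null;$S
```

```text
t 20.925 F [-1.0057 -1.1369  0.0347] M [0.0594 0.1395 0.0105] eef [0.5294 0.0726 0.1942]
t 21.175 F [-0.6994 -0.5992  5.6938] M [0.1442 0.4073 0.1514] eef [0.5297 0.0726 0.1939]
```

Seated at the expected height of 0.194. I'll ease off, release and look.

```bash
python3 -m creep '[[0,0,-0.1,0,0,0],[0,0,-0.1,0,0,0],[0,0,-0.1,0,0,0]]' - 20 >/dev/null; python3 s.py
python3 -m creep '[[0,0,0,0,0,0],[0,0,0,0,0,0],[0,0,0,0,0,0],[0,0,0,0,0,0],[0,0,0,0,0,0],[0,0,0,0,0,0]]' 0 ; python3 s.py
python3 -m creep '[[0,0,-2,0,0,0],[0,0,-4,0,0,0],[0,0,-6,0,0,0],[0,0,-8,0,0,0],[0,0,-10,0,0,0],[0,0,-10,0,0,0]]'
python3 - <<'E'
from h import *
import cv2
im=optics.capture("scene")[:,:,::-1];t=optics.capture("top")[:,:,::-1]
cv2.imwrite("pics/t7.png",t);cv2.imwrite("pics/s7.png",im)
C=np.hstack([cv2.resize(im[150:300,280:410],None,fx=3,fy=3,interpolation=2),cv2.resize(t[135:285,180:310],None,fx=3,fy=3,interpolation=2)]);cv2.imwrite("pics/c7.png",C)
E
```

```text
t 21.55 F [ 1.6066 -3.936   1.1999] M [-0.4049 -0.4568 -0.0342] eef [0.5294 0.0724 0.1939]
clock: 22.3
eef_pos: [0.5291, 0.0726, 0.1936]
orientation: [-1.652, -2.672, -0.0]
contact_force: [-0.7, -1.0, -0.2]
finger_gap: 0.0464
finger_force: 0.0
t 22.3 F [-0.7163 -0.9745 -0.2145] M [-0.0146 -0.188   0.0054] eef [0.5291 0.0726 0.1936]
clock: 23.05
eef_pos: [0.5301, 0.0727, 0.2961]
orientation: [1.651, 2.669, 0.003]
contact_force: [0.4, -0.7, -0.7]
finger_gap: 0.0466
finger_force: 0.0
```

View pics/c7.png

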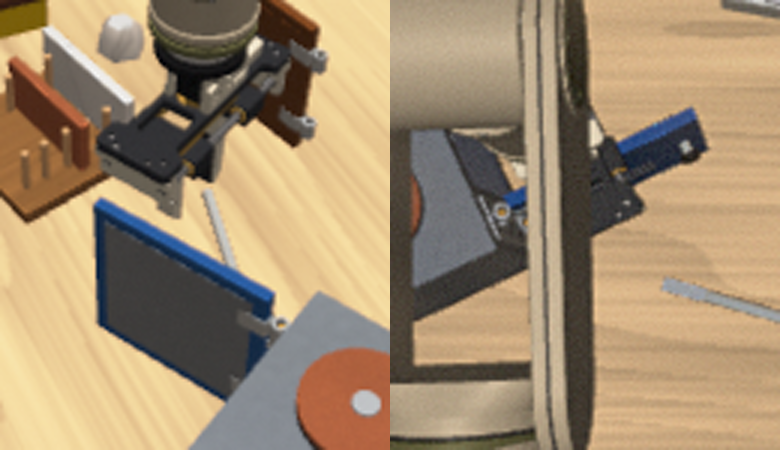

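The door hangs on both pins. In the right crop, brass shows inside the upper knuckle at (502,211), and the leaf is upright and about 90° open. Now I'll close the fingers and go down beside the outer face.

```bash
python3 -m creep '[[-1,-1.5,0,0,0,0],[-3,-3,0,0,0,0],[-4,-3.6,0,0,0,0],[-4,-3.6,0,0,0,0],[-4,-3.6,0,0,0,0],[-4,-3.6,0,0,0,0],[-4,-3.6,0,0,0,0]]' -1 20
python3 -m creep '[[0,0,3,0,0,0],[0,0,6,0,0,0],[0,0,9,0,0,0],[0,0,11,0,0,0],[0,0,11.9,0,0,0],[0,0,11.9,0,0,0],[0,0,11.9,0,0,0]]'
python3 - <<'E'
from h import *
s=monitor.sense();p=s["eef_pos"];T=np.array([.5291,.0727])
y=np.array([.8949,.4462]);x=np.array([-.4462,.8949]);H=T+.112*x
c=p[:2]-H;c=np.array([c@x,c@y]);print("now rel hinge (tool axes)",c,s["contact_force"])
for th in range(0,96,5):
    a=np.radians(th);q=np.array([-.152*np.cos(a)-.0245*np.sin(a),.152*np.sin(a)-.0245*np.cos(a)])
    print(th,np.round(100*(q-c),2),round(-a,3))
E
```

```text
clock: 24.02
eef_pos: [0.5148, 0.0212, 0.2936]
orientation: [-1.651, -2.672, 0.0]
contact_force: [0.3, 0.9, 0.5]
finger_gap: -0.0
finger_force: 0.0
clock: 24.9
eef_pos: [0.5155, 0.0207, 0.176]
orientation: [1.652, 2.67, 0.001]
contact_force: [-0.1, 0.2, -0.3]
finger_gap: 0.0003
finger_force: 0.0
now rel hinge (tool axes) [-0.1525 -0.0353] [-0.0537  0.1545 -0.2851]
0 [0.05 1.08] -0.0
5 [-0.11  2.42] -0.087
10 [-0.15  3.76] -0.175
15 [-0.07  5.1 ] -0.262
20 [0.13 6.43] -0.349
25 [0.44 7.74] -0.436
30 [0.86 9.01] -0.524
35 [ 1.39 10.24] -0.611
40 [ 2.03 11.43] -0.698
45 [ 2.77 12.55] -0.785
50 [ 3.6 13.6] -0.873
55 [ 4.52 14.58] -0.96
60 [ 5.53 15.47] -1.047
65 [ 6.6  16.27] -1.134
70 [ 7.75 16.98] -1.222
75 [ 8.95 17.58] -1.309
80 [10.2  18.08] -1.396
85 [11.48 18.46] -1.484
90 [12.8  18.73] -1.571
95 [14.13 18.89] -1.658
```

```bash
cat > r.py <<'E'
from h import *
import sys
s=monitor.sense();p=s["eef_pos"];T=np.array([.5291,.0727])
x0=np.array([-.4462,.8949]);y0=np.array([.8949,.4462]);H=T+.112*x0
M=R.from_rotvec(s["orientation"]).as_matrix()
psi=np.degrees(np.arctan2(M[1,1],M[0,1]))-26.5
print("t",s["clock"],"angle",psi,"F",s["contact_force"],"M",s["wrist_torque"])
for th in map(float,sys.argv[1:]):
    a=np.radians(th);w=H+x0*(-.152*np.cos(a)-.0245*np.sin(a))+y0*(.152*np.sin(a)-.0245*np.cos(a))
    print(th,np.round(100*M.T@np.r_[w-p[:2],.176-p[2]],2),round(-np.radians(th-psi),3))
E
python3 -m creep '[[0,0.4,0,0,0,0],[0,0.8,0,0,0,0],[0,1.1,0,0,0,0],[-0.1,2.4,0,0,0,-0.087],[-0.15,3.75,0,0,0,-0.175],[-0.05,5.1,0,0,0,-0.262],[0.15,6.4,0,0,0,-0.349],[0.45,7.75,0,0,0,-0.436],[0.85,9,0,0,0,-0.524],[1.4,10.25,0,0,0,-0.611],[2,11.4,0,0,0,-0.698],[2.8,12.55,0,0,0,-0.785]]' 
python3 r.py 50 55 60 65 70 75 80 83 86 88 89 90 91 92
```

```text
clock: 26.4
eef_pos: [0.6149, 0.1021, 0.1745]
orientation: [-0.501, -3.101, 0.0]
contact_force: [0.1, -0.3, -0.6]
finger_gap: 0.0003
finger_force: 0.2
t 26.4 angle 45.15965635305692 F [ 0.0606 -0.2545 -0.6259] M [ 0.003  -0.1634  0.0268]
50.0 [-0.24  1.29 -0.15] -0.084
55.0 [-0.28  2.63 -0.16] -0.172
60.0 [-0.21  3.97 -0.16] -0.259
65.0 [-0.01  5.3  -0.16] -0.346
70.0 [ 0.29  6.61 -0.16] -0.434
75.0 [ 0.71  7.89 -0.16] -0.521
80.0 [ 1.24  9.12 -0.16] -0.608
83.0 [ 1.61  9.84 -0.16] -0.66
86.0 [ 2.01 10.53 -0.16] -0.713
88.0 [ 2.3  10.99 -0.16] -0.748
89.0 [ 2.45 11.21 -0.16] -0.765
90.0 [ 2.61 11.43 -0.16] -0.783
91.0 [ 2.77 11.64 -0.16] -0.8
92.0 [ 2.93 11.86 -0.16] -0.818
```

```bash
python3 -m creep '[[-0.2,1.3,0,0,0,-0.085],[-0.25,2.6,0,0,0,-0.172],[-0.2,4,0,0,0,-0.259],[0,5.3,0,0,0,-0.346],[0.3,6.6,0,0,0,-0.434],[0.7,7.9,0,0,0,-0.521],[1.25,9.1,0,0,0,-0.608],[1.45,9.5,0,0,0,-0.635],[1.6,9.85,0,0,0,-0.66],[1.8,10.2,0,0,0,-0.685],[2,10.5,0,0,0,-0.713],[2,10.5,0,0,0,-0.713]]'; python3 r.py 87 88 89 90 91 92
python3 - <<'E'
from h import *
import cv2
im=optics.capture("scene")[:,:,::-1];t=optics.capture("top")[:,:,::-1]
C=np.hstack([cv2.resize(im[200:380,280:410],None,fx=3,fy=3,interpolation=2),cv2.resize(t[105:285,160:290],None,fx=3,fy=3,interpolation=2)]);cv2.imwrite("pics/c8.png",C)
E
```

```text
clock: 27.9
eef_pos: [0.6288, 0.2079, 0.1747]
orientation: [-0.61, 3.082, 0.0]
contact_force: [0.2, 0.1, -0.5]
finger_gap: 0.0006
finger_force: 0.2
t 27.9 angle 85.88293717037817 F [ 0.199   0.1292 -0.5373] M [ 0.0435 -0.1801 -0.0601]
87.0 [-0.07  0.31 -0.13] -0.019
88.0 [-0.11  0.58 -0.13] -0.037
89.0 [-0.14  0.85 -0.13] -0.054
90.0 [-0.17  1.11 -0.13] -0.072
91.0 [-0.19  1.38 -0.13] -0.089
92.0 [-0.2   1.65 -0.13] -0.107
```

View pics/c8.png

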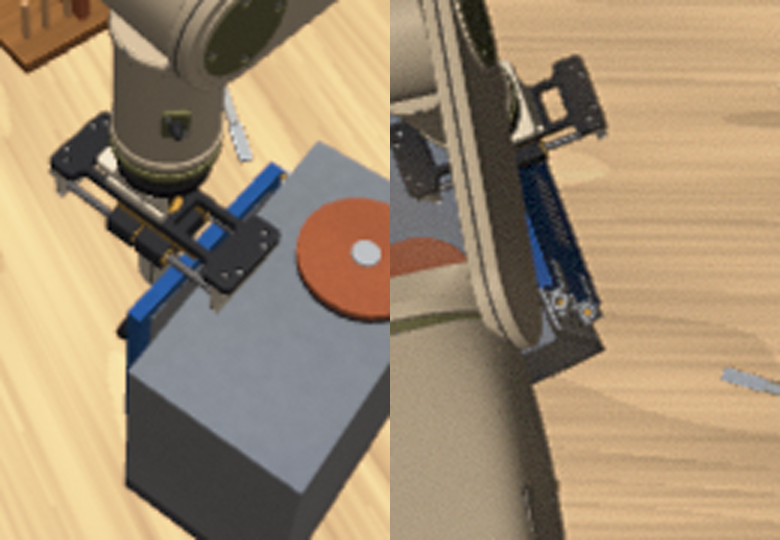

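The leaf is nearly shut, roughly parallel to the front edge from (130,340) to (280,170), and the brass pins show in both knuckles. I'll press on slowly until the stops answer.

```bash
S="python3 s.py"
python3 -m creep '[[-0.05,0.2,0,0,0,-0.015],[-0.1,0.5,0,0,0,-0.035],[-0.12,0.7,0,0,0,-0.045],[-0.15,0.85,0,0,0,-0.054],[-0.15,0.85,0,0,0,-0.054]]'>/dev/null; $S
python3 -m creep '[[0,0.13,0,0,0,-0.009],[0,0.26,0,0,0,-0.018],[0,0.26,0,0,0,-0.018]]'>/dev/null; $S
python3 -m creep '[[0,0.1,0,0,0,0],[0,0.2,0,0,0,0],[0,0.2,0,0,0,0]]'>/dev/null; $S
```

```text
t 28.625 F [-0.9759  0.151  -0.2328] M [ 0.0317 -0.1675 -0.024 ] eef [0.627  0.2164 0.1746]
t 29.0 F [ 3.4683 -2.5845 -0.4841] M [-0.2022 -0.6439 -0.0872] eef [0.6263 0.2183 0.1747]
t 29.375 F [ 5.539  -6.0766 -1.3583] M [-0.7049 -0.9473 -0.0434] eef [0.6258 0.2193 0.1748]
```

```bash
python3 -m creep '[[0,-0.1,0,0,0,0],[0,-0.2,0,0,0,0],[0,-0.3,0,0,0,0],[0,-0.4,0,0,0,0],[0,-0.5,0,0,0,0],[0,-1,0,0,0,0],[0,-2,0,0,0,0],[0,-4,0,0,0,0],[0,-4,-4,0,0,0],[0,-4,-9,0,0,0],[0,-4,-14,0,0,0],[0,-4,-14,0,0,0]]'
python3 -m creep '[[0,-5,-2,0,0,0],[0,-10,-4,0,0,0],[0,-15,-4,0,0,0],[0,-20,-4,0,0,0],[0,-20,-4,0,0,0],[0,-20,-4,0,0,0],[0,-20,-4,0,0,0]]'
python3 - <<'E'
from h import *
import cv2
im=optics.capture("scene")[:,:,::-1];t=optics.capture("top")[:,:,::-1]
C=np.hstack([cv2.resize(im[200:380,280:410],None,fx=3,fy=3,interpolation=2),cv2.resize(t[105:285,160:290],None,fx=3,fy=3,interpolation=2)]);cv2.imwrite("pics/c9.png",C)
E
```

```text
clock: 30.88
eef_pos: [0.6456, 0.1836, 0.3214]
orientation: [-0.716, 3.048, -0.001]
contact_force: [0.4, 0.6, 0.5]
finger_gap: 0.0002
finger_force: 0.0
clock: 31.75
eef_pos: [0.7318, 0.0065, 0.3547]
orientation: [-0.721, 3.058, 0.0]
contact_force: [0.3, 0.2, -0.3]
finger_gap: 0.0002
finger_force: 0.0
```

View pics/c9.png

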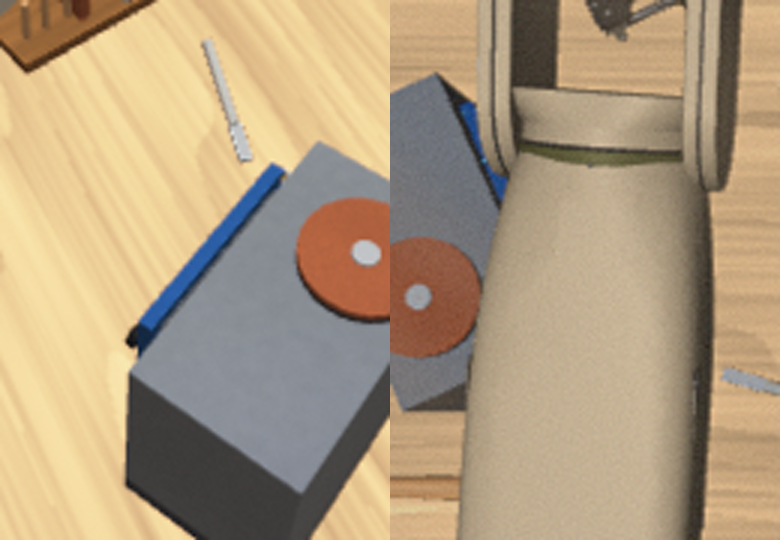

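The leaf lies along the front: its inner top edge, (150,338) to (284,175), is parallel to the cabinet edge, (130,370) to (318,142). I'll check the angle numerically before handing in.

Run:
```python
from h import *
import cv2
H=np.array([.479,.1728]);im=optics.capture("scene")
hsv=cv2.cvtColor(im,cv2.COLOR_RGB2HSV);m=cv2.inRange(hsv,(100,140,120),(125,255,255));m[:240]=0;m[330:]=0;m[:,:315]=0;m[:,390:]=0
print(m.sum()//255)
for th in range(82,98,1):
    best=0
    for dx in np.arange(-.006,.0061,.001):
      for dy in np.arange(-.004,.0041,.002):
        P=place((H[0]+dx,H[1]+dy,np.radians(116.5+th)),[[-.012,-.007,.223],[-.012,.007,.223],[-.212,.007,.223],[-.212,-.007,.223]])
        p=np.zeros_like(m);cv2.fillPoly(p,[np.int32(np.round(proj("scene",P)*16))],255,shift=4)
        best=max(best,(p&m).sum()/max(1,(p|m).sum()))
    print(th,round(float(best),3),end="; ")
print(monitor.sense()["clock"])
```

```text
314
82 0.215; 83 0.245; 84 0.328; 85 0.428; 86 0.566; 87 0.669; 88 0.754; 89 0.824; 90 0.781; 91 0.784; 92 0.688; 93 0.594; 94 0.488; 95 0.385; 96 0.284; 97 0.232; 31.9
```

Best fit is at 89–90°, so the door is shut.

```bash
python3 -c "
from bench import arm
print(arm.finish_job())"
```

```text
the job is handed in; nothing more can be done
None
```

The blue door hangs on both pins, shut to within about 1° of parallel with the cabinet front and released; I handed the job in at about 32 s, and no verdict came back.

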